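# Shut the corn pot and turn its lock collar

### The job

Shut the hinged lid of the clear corn pot by pushing its black thumb lip fully down, then turn the yellow lock collar by its upright black post until its black line stands over the red lock mark on the pot's rim. Leave the glue bottle, the cob stand and the kernel tray where they are.

Things in the scene. Friction and masses are not known exactly. Their poses are not given: they have to be found in the camera images.
- pot: Clear round pot, 136 mm across, screwed to the bench on a steel foot 215 x 160 x 8 mm; aluminium rim 160 mm across, top 100 mm high. Origin: on the bench on the pot's axis; x points to the hinge at the back (hinge line along y, 95 mm from the axis, 106 mm high; cheeks rise to 116 mm), z up. A white (unlocked) mark sticks out of the rim 109 degrees from the front (-x) towards -y.
- lid (a joint): Lid angle, rad: 0 = fully shut (hard stop), grows as it rises, at most 1.4. Stiff hinge: the lid stays where it is left; 1 to 5 N down on the lip moves it. A clear 106 mm disc under a steel bar 18 mm wide that runs from the hinge over the pot's axis to the lip, bar top 123 mm high when shut. The collar rides on the lid.
- lid_lip (a point): Centre of the upper face of the black rubber thumb lip, 34 x 34 x 7 mm, at the free front end of the lid's bar: in the lid, 191 mm from the hinge line and 17 mm above it. Lid shut: 96 mm in front (-x) of the pot's axis, 123 mm above the bench. Moves with the lid; its x runs along the lid towards the hinge, its z out of the lid.
- collar (a joint): Angle of the yellow lock collar, a 134 mm ring round the lid's disc, rad: 0 = at the white mark; grows clockwise seen from above (post moves from the pot's -y side towards the front); 1.30 = black line over the red lock mark; stop at 1.55, past the mark. Turns about the pot's axis when the lid is shut, stays where left, can be turned back. 2 to 3 N on the post turns it.
- collar_post (a point): Centre of the top of the collar's upright round black post, 14 mm thick, standing 39 mm clear of its yellow tab, 84 mm from the pot's axis. Lid shut: post top 150 mm, tab top 112 mm above the bench. The tab is 20 mm wide, reaches 93 mm from the axis and bears a black radial line in line with the post. Moves with lid and collar.
- lock_mark (a point): Point on the top of the red lock mark, a 9 mm wide tongue that sticks out of the pot's rim to 106 mm from the axis, 34 degrees from the front (-x) towards -y. This point: 100 mm from the axis, 100 mm above the bench. Fixed to the pot, same axes as the pot.
- glue_bottle: Blue glue bottle with red pointed cap, 62 x 34 mm, 135 mm high, loose, standing. Origin at the centre of its underside. To be left alone.
- cob_stand: Wooden stand, 150 x 70 mm, with a corn cob lying on it along its x axis, about 68 mm high in all, loose. Origin at the centre of its underside. To be left alone.
- kernel_tray: White tray with kernels, 90 x 110 x 24 mm, loose. Origin at the centre of its underside. To be left alone.

How it is judged (in metres and radians):
On the way, in this order (a step that is already met when the one before it is completed fails the run):
1. the lid is shut (value of joint lid below 0.04 rad), for 0.2 s.
2. with the lid shut, the collar is turned to the lock mark (value of joint lid below 0.04 rad and value of joint collar between 1.18 and 1.42 rad), for 0.2 s.
At the end, for the whole second after the job is handed in: The lid is shut (within 0.04 rad) and the collar rests with its line over the red mark: joint 1.30 within 0.12 rad (about 10 mm at the post) (all of step 2 and velocity of joint collar between -0.05 and 0.05 rad/s); the robot touches nothing.
It fails at once if the glue bottle is shifted more than 20 mm or tipped (distance of glue_bottle from where it was at the start of the episode above 0.02 m or angle between glue_bottle's own z axis and vertical above 0.3 rad).
It fails at once if the cob stand is shifted more than 20 mm (distance of cob_stand from where it was at the start of the episode above 0.02 m).
It fails at once if the kernel tray is shifted more than 20 mm or tipped (distance of kernel_tray from where it was at the start of the episode above 0.02 m or angle between kernel_tray's own z axis and vertical above 0.3 rad).
It also fails if it takes over 46 s, if anything falls off the work surface, if the arm or the gripper's body presses on something with over 40 N, if the wrist force passes 120 N, or if a joint passes its speed limit or range.

### The arm

A 7-joint arm with a two-finger parallel gripper is mounted at the origin on the work surface. World frame = base frame: x ahead of the robot, y to its left, z up, the work surface at z = 0. Lengths are in mm, angles in rad, forces in N, time in s.
With the tool pointing down it reaches from about 425 to 975 mm from the base axis. Payload 16.7 kg.
Tool frame: the origin (TCP) lies midway between the tips of the shut fingers; the grasp point (between the pads) lies 19 mm behind it; x points along the fingers, y is the direction in which the jaws open and shut, and the axes are right-handed (so a half turn about x gives the same grasp; the last joint's range is limited). The gripper opens to 85 mm and grips with 20 to 120 N. Pads are 22 mm wide; open, the fingers measure 114 mm over their backs; the gripper's body (76 mm by 85 mm) begins 54 mm behind the grasp point. The pads swing forward as they close: fully open they stand 13 mm farther back than shut.
Start: joints at [1, 0.426, 0.074, 1.606, -0.034, 1.111, -0.067], TCP at [275.697, -616.09, 231.302] pointing down, gripper open.
Joint ranges: [-2.85, 2.85], [-0.5, 2.14], [-1.23, 1.37], [0.21, 2.46], [-1.02, 4.16], [0.16, 2.05], [-2.73, 2.73]. Speed limits (rad/s): [1.89, 1.89, 2.39, 2.39, 3.01, 3.01, 3.01].

### API

Orientations are given as [roll, pitch, yaw] about the fixed x, y, z axes, in that order (R = Rz(yaw) Ry(pitch) Rx(roll)).
In Python, from rig import ctrl gives the robot as it stands.
- The arm moves only by the tool send_rows, never from a script. Its argument "increments" is a list of rows, each an object with "linear": the shift along the tool's x, y, z in cm, a list of three; "rot": the turn, a rotation vector about the tool's x, y, z in degrees, a list of three; "hand": the opening, from 0 (shut) to 1 (fully open). A call has 1 to 10 rows; each row shifts and turns the commanded pose from where the row before left it, along the tool's axes as they then stand; what a row does not reach is not made up. A row lasts 1/12 s, in which the tool goes at most 41.7 mm and 7.16 degrees, less where a joint would pass 70% of its speed; a pose out of reach is approached as far as the arm can. A call with a gripper value outside its range is refused whole. The fingers move at their own pace and stop on an object; "grip_force" is the grip in N (left out, the last holds). Time passes only in rows, so rows that do not move let the fingers close. It gives the time, the measured TCP pose, the force and the opening at its end, in the units of the state.
- ctrl.read_state(): the state, without advancing time (a new reading comes with each control period).
- ctrl.snapshot(name): name is "side" or "top"; returns a dict with "frame" (480x640x3 uint8, blue, green, red), "fx", "fy", "cx", "cy" (pixels), "rvec" (rotation vector, rad) and "tvec" (3), from world to camera coordinates, as OpenCV has them. Camera axes: x right, y down, z forward; pixel columns grow to the right and rows downward; lengths in mm; the calibration is good to about 2 mm. A picture is of the moment at which its call begins. There is no depth.
- ctrl.sign_off(): hands the job in, once; it reports no verdict.
The state is a dict: "time": time; "qpos": joint angles; "dq": joint speeds; "joint_torque": joint torques, N m; "position": TCP position; "tool_rot": TCP orientation; "ft_force": force on the tool from outside, world axes, zero at the start; "torque": the same for the moment, N m; "gripper_width": finger opening in mm.
Only numpy, scipy, OpenCV 4.12 (cv2) and the standard library are available. Lean on these libraries where they do the work, as an engineer would, in place of code of your own. Each camera call takes 0.05 s, during which the arm holds its last target.

## Working session

There is one attempt and no reset: what is moved stays moved. The work goes in short steps, Python scripts to look and compute and a tool call to move; the robot and the scene stay as the last step left them, time stands still between calls to the robot, and variables do not carry over. Pictures are saved under pics/ and viewed, and the job is handed in when it is done.

Besides the shell and the picture viewer there is one more tool, called after "Request:" as name(argument=value, ...), one argument or row to a line, values as JSON. send_rows: Moves the arm, as the interface text tells. Its arguments: {"type":"object","properties":{"increments":{"type":"array","items":{"type":"object","properties":{"linear":{"type":"array","items":{"type":"number"}},"rot":{"type":"array","items":{"type":"number"}},"hand":{"type":"number"}}}},"grip_force":{"type":"number"}},"required":["increments"]}

```bash
ls; mkdir -p pics
python3 - <<'E'
from rig import ctrl
import cv2,pickle
s=ctrl.read_state();print(s)
for n in("side","top"):
    d=ctrl.snapshot(n);cv2.imwrite(f"pics/{n}0.png",d["frame"]);pickle.dump(d,open(f"{n}0.pkl","wb"))
    print(n,d["fx"],d["fy"],d["cx"],d["cy"],d["rvec"],d["tvec"])
E
```

```text
pics
{'time': 0.0, 'qpos': array([ 1.00048384,  0.42674801,  0.07386426,  1.60656011, -0.03411228,
        1.11078035, -0.06711827]), 'dq': array([ 8.66754556e-04, -1.24157940e-03, -8.74260535e-04,  8.64086116e-04,
       -9.95032065e-04, -1.00901292e-03,  5.43316043e-05]), 'joint_torque': array([ 8.57505038e-04, -9.49802399e+01,  3.76142800e+00, -4.63509607e+01,
        1.92252308e-02,  1.01552415e-02,  1.06817738e-04]), 'position': array([ 275.55740798, -615.78065781,  230.62099857]), 'tool_rot': array([-1.50038474,  1.56956043,  2.06195427]), 'ft_force': array([-0.71615825, -0.06706256,  0.73316228]), 'torque': array([0.03842358, 0.03153431, 0.01120383]), 'gripper_width': 85.18313095221308}
side 520.109352542949 520.109352542949 317.09724171490444 248.02587070394898 [ 2.17633577 -0.12536396  0.06610182] [-581.99956739  157.89867699  926.27557938]
top 485.8901597608298 485.8901597608298 323.0171322586028 239.1064475842592 [ 2.17671437 -2.15156036  0.13975451] [  43.93090248  606.72516998 1112.21106545]
```

View pics/side0.png

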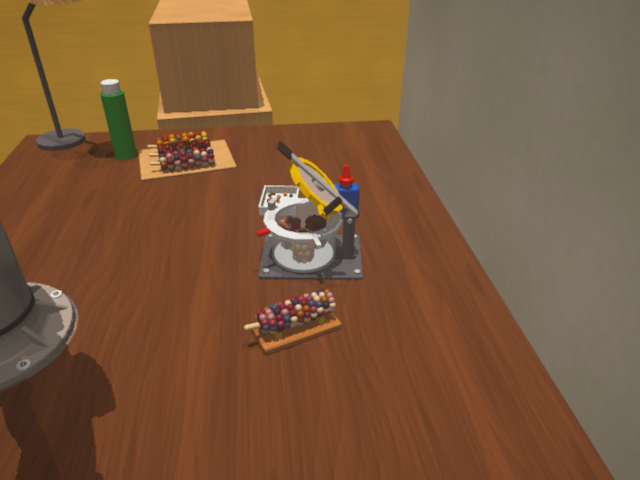

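View pics/top0.png

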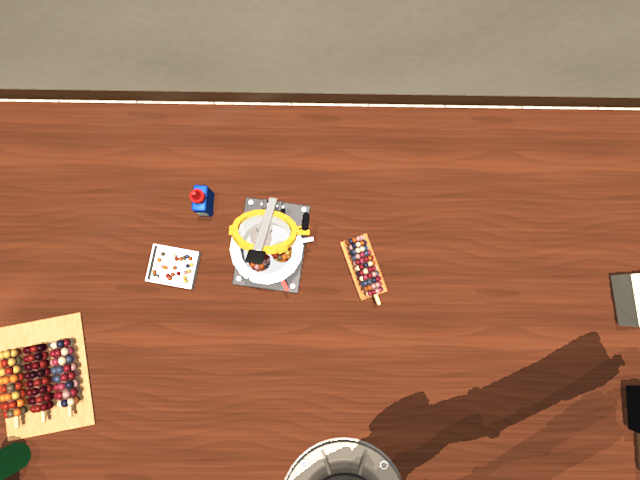

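Run:
```python
import cv2
a=cv2.imread("pics/top0.png")[180:310,180:400]; cv2.imwrite("pics/topz.png",cv2.resize(a,None,fx=3.6,fy=3.6,interpolation=cv2.INTER_CUBIC))
a=cv2.imread("pics/side0.png")[130:290,240:380]; cv2.imwrite("pics/sidez.png",cv2.resize(a,None,fx=3.7,fy=3.7,interpolation=cv2.INTER_CUBIC))
```

```text
(no output)
```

View pics/topz.png

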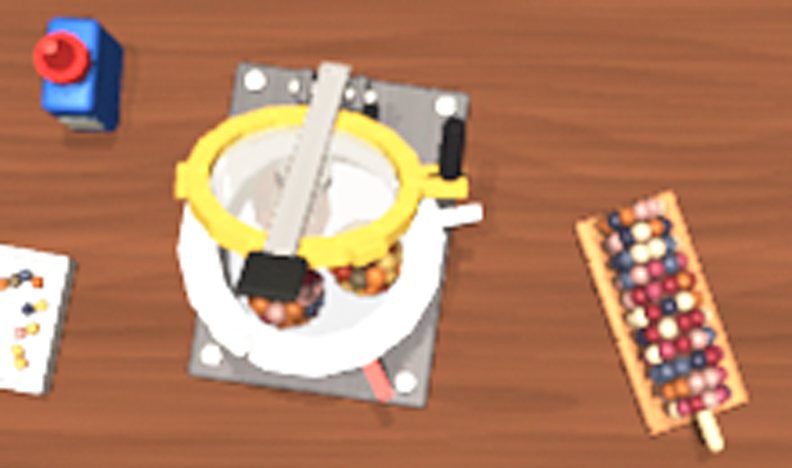

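View pics/sidez.png

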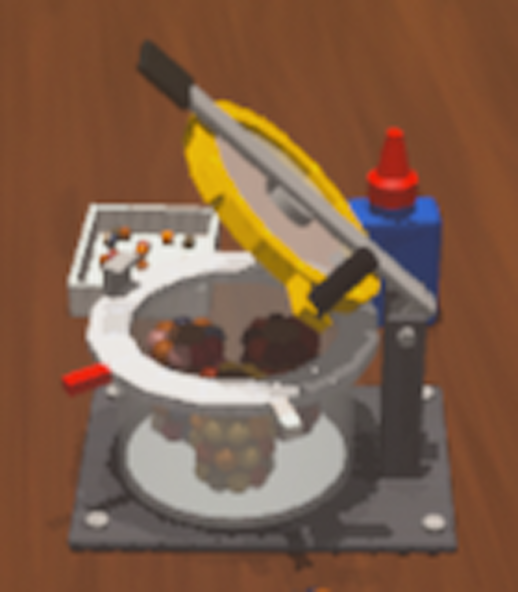

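```bash
cat > h.py <<'E'
import numpy as np,cv2,pickle
from scipy.optimize import least_squares
def proj(d,P): return cv2.projectPoints(np.array(P,float).reshape(-1,3),np.array(d["rvec"]),np.array(d["tvec"]),np.array([[d["fx"],0,d["cx"]],[0,d["fy"],d["cy"]],[0,0,1.]]),None)[0].reshape(-1,2)
def lidrot(p,t):
    dx,dz=p[0]-95,p[2]-106
    return np.array([95+dx*np.cos(t)+dz*np.sin(t),p[1],106-dx*np.sin(t)+dz*np.cos(t)])
def mark(r,phi,z): return np.array([-r*np.cos(phi),-r*np.sin(phi),z])
def post(c,z=150,r=84): return mark(r,np.radians(109)-c,z)
def W(v,p):
    c,s=np.cos(v[2]),np.sin(v[2]);p=np.asarray(p,float)
    return np.array([v[0]+c*p[0]-s*p[1],v[1]+s*p[0]+c*p[1],p[2]])
R=np.radians
def model(v):
    # v: x,y,yaw,lid,collar
    L=v[3]
    return dict(red=W(v,mark(106,R(34),100)),white=W(v,mark(106,R(109),100)),lip=W(v,lidrot([-96,0,123],L)),
      post=W(v,lidrot(post(v[4]),L)),postb=W(v,lidrot(post(v[4],112),L)),
      rl=W(v,[0,80,100]),rf=W(v,[-80,0,100]),hinge=W(v,[95,0,106]),axis=W(v,[0,0,100]))
E
cat > fit.py <<'E'
from h import *
t=pickle.load(open("top0.pkl","rb"));s=pickle.load(open("side0.pkl","rb"))
tz=lambda x,y:np.array([x/3.6+180-.36,y/3.6+180-.36]); sz=lambda x,y:np.array([x/3.7+240-.36,y/3.7+130-.36])
obs=[(t,"red",tz(386,400)),(t,"white",tz(482,212)),(t,"lip",tz(275,272)),(t,"post",tz(454,121)),(t,"postb",tz(449,184)),
 (s,"red",sz(66,381)),(s,"white",sz(292,425)),(s,"lip",sz(165,68)),(s,"post",sz(366,260)),(s,"postb",sz(316,303))]
def res(v):
    m=model(v);return np.concatenate([proj(d,m[k])[0]-o for d,k,o in obs])
best=min((least_squares(res,[650,y0,yw,.6,.1],loss="soft_l1",x_scale=[100,100,1,1,1]) for y0 in(0,150,-100) for yw in(0,.3,-.3)),key=lambda r:r.cost)
v=best.x;print(v,best.cost);
for (d,k,o),e in zip(obs,res(v).reshape(-1,2)):print(k,o.round(1),e.round(2))
m=model(v)
for k in m:print(k,m[k].round(1))
np.save("v.npy",v)
for d,n,x0,y0,x1,y1,f in((t,"top",180,180,400,310,3.6),(s,"side",240,130,380,290,3.7)):
    im=cv2.resize(d["frame"][y0:y1,x0:x1],None,fx=f,fy=f)
    def dot(P,c):
        for q in proj(d,P): cv2.circle(im,tuple(int(a) for a in ((q-[x0,y0]+.5)*f)),2,c,-1)
    A=np.linspace(0,6.283,40)
    dot([W(v,[80*np.cos(a),80*np.sin(a),100]) for a in A],(255,0,255))
    dot([W(v,lidrot([67*np.cos(a),67*np.sin(a),112],v[3])) for a in A],(0,255,0))
    dot([m[k] for k in("red","white","lip","post","postb")],(255,255,0))
    cv2.imwrite(f"pics/{n}_fit.png",im)
E
python3 fit.py
```

```text
[ 5.76688620e+02  1.77842636e+02 -1.26427166e-01  7.70889089e-01
  9.90202322e-02] 4.923452208192227
red [286.9 290.8] [-0.13  0.46]
white [313.5 238.5] [-0.61  0.55]
lip [256.  255.2] [-0.74  0.56]
post [305.8 213.3] [0.3 1.7]
postb [304.4 230.8] [ 0.23 -1.32]
red [257.5 232.6] [-0.55  0.35]
white [318.6 244.5] [0.56 0.71]
lip [284.2 148. ] [1.29 0.92]
post [338.6 199.9] [ 0.99 -1.03]
postb [325.  211.5] [-0.14  0.11]
red [482.  130.1 100. ]
white [598.3  74.1 100. ]
lip [546.8 181.6 251.3]
post [637.2  87.8 190.3]
postb [610.9  91.1 163. ]
rl [586.8 257.2 100. ]
rf [497.3 187.9 100. ]
hinge [670.9 165.9 106. ]
axis [576.7 177.8 100. ]
```

View pics/top_fit.png

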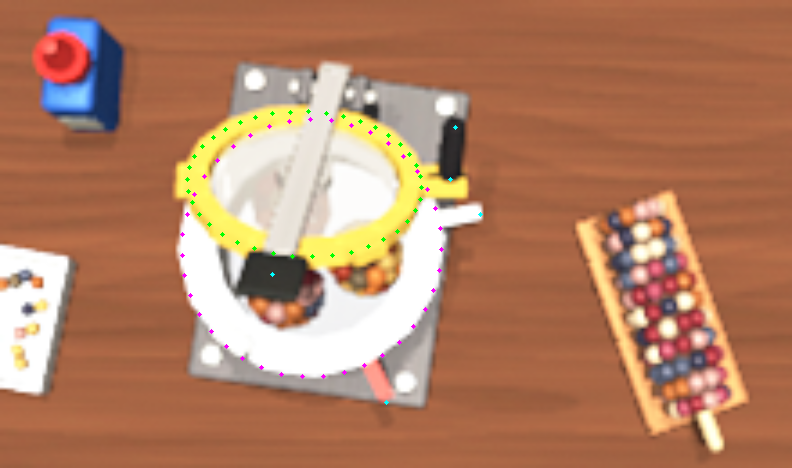

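View pics/side_fit.png

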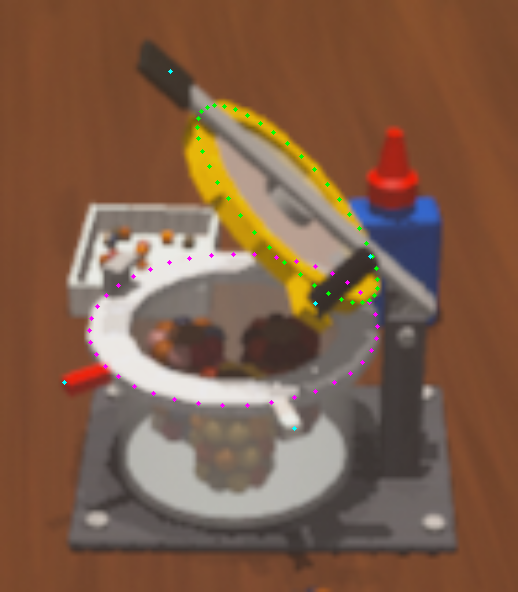

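```bash
cat > st.py <<'E'
from rig import ctrl
import numpy as np
from scipy.spatial.transform import Rotation as Ro
def st():
    s=ctrl.read_state();return s,Ro.from_euler("xyz",s["tool_rot"])
if __name__=="__main__":
    s,R=st();M=R.as_matrix();print(s["time"],s["position"].round(1),"F",s["ft_force"].round(2),s["gripper_width"].round(1));print("q",s["qpos"].round(2));print(M.round(3))
    print("az z",np.degrees(np.arctan2(M[1,2],M[0,2])).round(2),"az y",np.degrees(np.arctan2(M[1,1],M[0,1])).round(2))
E
python3 st.py
python3 - <<'E'
from h import *
v=np.load("v.npy")
for L in(.77,.6,.4,.2,.1,0): print(L,W(v,lidrot([-96,0,123],L)).round(1))
for ph in (103,):
    print(W(v,mark(84,R(ph),150)))
for f in("top","side"):
    pass
t=pickle.load(open("top0.pkl","rb"))
# bench pts of other objects in top image
K=np.array([[t["fx"],0,t["cx"]],[0,t["fy"],t["cy"]],[0,0,1.]]);Rm,_=cv2.Rodrigues(np.array(t["rvec"]));tv=np.array(t["tvec"]).ravel()
C=-Rm.T@tv
for n,u in(("cob tl",(341,241)),("cob bl",(361,299)),("stick",(379,303)),("cobtr",(367,234)),("bottle",(203,207))):
    r=Rm.T@np.linalg.inv(K)@np.array([*u,1.]);print(n,(C+r*(0-C[2])/r[2]).round(0))
E
```

```text
0.77 [546.6 181.7 251.2]
0.6 [524.1 184.5 227.9]
0.4 [503.  187.2 196. ]
0.2 [488.6 189.  160.6]
0.1 [484.1 189.6 142. ]
0 [481.5 189.9 123. ]
[585.11354377  94.26619983 150.        ]
cob tl [606.   7.   0.]
cob bl [467. -42.   0.]
stick [458. -86.   0.]
cobtr [624. -57.   0.]
bottle [686. 346.   0.]Traceback (most recent call last):
  File "st.py", line 7, in <module>
    s,R=st();M=R.as_matrix();print(s["time"],s["position"].round(1),"F",s["ft_force"].round(2),s["gripper_width"].round(1));print("q",s["qpos"].round(2));print(M.round(3))
                                                                                               ^^^^^^^^^^^^^^^^^^^^^^^^
AttributeError: 'float' object has no attribute 'round'
```

```bash
sed -i 's/s\["gripper_width"\].round(1)/round(s["gripper_width"],1)/' st.py; python3 st.py
```

```text
0.1 [ 275.5 -615.8  230.7] F [0.71 0.06 0.2 ] 85.6
q [ 1.    0.43  0.07  1.61 -0.03  1.11 -0.07]
[[-0.001  0.408 -0.913]
 [ 0.001 -0.913 -0.408]
 [-1.    -0.001  0.   ]]
az z -155.89 az y -65.89
```

```bash
cat > plan.py <<'E'
import numpy as np,json
from scipy.spatial.transform import Rotation as Ro
def down(az):
    z=np.array([np.cos(az),np.sin(az),0]);x=np.array([0,0,-1.]);return np.column_stack([x,np.cross(z,x),z])
def rows(p,R,wps,hand=0):
    """wps: list of (pos, az_deg of tool z, nrows). prints rounded rows, returns final pose from rounded rows"""
    p=np.array(p,float);M=R.as_matrix();az=np.degrees(np.arctan2(M[1,2],M[0,2]));out=[]
    for q,a,n in wps:
        p0=p.copy();a0=az
        da=(a-a0+180)%360-180
        for i in range(1,n+1):
            tp=p0+(np.array(q,float)-p0)*i/n; tR=Ro.from_matrix(down(np.radians(a0+da*i/n)))
            lin=np.round(R.inv().apply(tp-p)/10,2); rv=np.round(np.degrees((R.inv()*tR).as_rotvec()),1)
            out.append(dict(linear=lin.tolist(),rot=rv.tolist(),hand=hand))
            p=p+R.apply(lin*10);R=R*Ro.from_rotvec(np.radians(rv))
        az=a0+da
    for k in range(0,len(out),10):
        print(k);print(json.dumps(out[k:k+10]).replace(" ",""))
    print("end",p.round(1));return p,R
E
python3 - <<'E'
from st import st;from plan import *
s,R=st();rows(s["position"],R,[((480,-300,320),240,11),((547,182,320),290,15)])
E
```

```text
0
[{"linear":[-0.81,-1.86,-2.87],"rot":[-3.3,0.0,0.1],"hand":0},{"linear":[-0.81,-1.69,-2.97],"rot":[-3.2,0.0,-0.0],"hand":0},{"linear":[-0.82,-1.53,-3.06],"rot":[-3.3,0.0,-0.0],"hand":0},{"linear":[-0.81,-1.34,-3.15],"rot":[-3.3,0.0,-0.0],"hand":0},{"linear":[-0.81,-1.17,-3.21],"rot":[-3.2,0.0,-0.0],"hand":0},{"linear":[-0.82,-0.98,-3.28],"rot":[-3.3,0.0,-0.0],"hand":0},{"linear":[-0.81,-0.79,-3.33],"rot":[-3.2,0.0,-0.0],"hand":0},{"linear":[-0.81,-0.6,-3.36],"rot":[-3.3,0.0,-0.0],"hand":0},{"linear":[-0.82,-0.41,-3.4],"rot":[-3.3,0.0,-0.0],"hand":0},{"linear":[-0.81,-0.21,-3.41],"rot":[-3.2,0.0,-0.0],"hand":0}]
10
[{"linear":[-0.81,-0.02,-3.42],"rot":[-3.3,0.0,-0.0],"hand":0},{"linear":[-0.0,-1.22,-3.01],"rot":[-3.3,0.0,-0.0],"hand":0},{"linear":[-0.0,-1.04,-3.07],"rot":[-3.4,0.0,-0.0],"hand":0},{"linear":[-0.01,-0.87,-3.13],"rot":[-3.3,0.0,-0.0],"hand":0},{"linear":[0.0,-0.67,-3.17],"rot":[-3.3,0.0,-0.0],"hand":0},{"linear":[0.0,-0.5,-3.2],"rot":[-3.4,0.0,-0.0],"hand":0},{"linear":[-0.0,-0.3,-3.23],"rot":[-3.3,0.0,-0.0],"hand":0},{"linear":[-0.0,-0.12,-3.25],"rot":[-3.3,0.0,-0.0],"hand":0},{"linear":[-0.0,0.07,-3.24],"rot":[-3.4,0.0,-0.0],"hand":0},{"linear":[-0.01,0.26,-3.23],"rot":[-3.3,0.0,-0.0],"hand":0}]
20
[{"linear":[0.0,0.45,-3.22],"rot":[-3.3,0.0,-0.0],"hand":0},{"linear":[0.0,0.63,-3.18],"rot":[-3.4,0.0,-0.0],"hand":0},{"linear":[-0.0,0.81,-3.14],"rot":[-3.3,0.0,-0.0],"hand":0},{"linear":[-0.0,1.0,-3.09],"rot":[-3.3,0.0,-0.0],"hand":0},{"linear":[-0.01,1.18,-3.02],"rot":[-3.4,0.0,-0.0],"hand":0},{"linear":[0.0,1.35,-2.95],"rot":[-3.3,0.0,-0.0],"hand":0}]
end [547. 182. 320.]
```

Request:
send_rows(
  increments=[
    {"linear": [-0.8,-1.9,-2.9],"rot": [-3.3,0,0],"hand": 0},
    {"linear": [-0.8,-1.7,-3.0],"rot": [-3.3,0,0],"hand": 0},
    {"linear": [-0.8,-1.5,-3.1],"rot": [-3.3,0,0],"hand": 0},
    {"linear": [-0.8,-1.3,-3.2],"rot": [-3.3,0,0],"hand": 0},
    {"linear": [-0.8,-1.2,-3.2],"rot": [-3.3,0,0],"hand": 0},
    {"linear": [-0.8,-1.0,-3.3],"rot": [-3.3,0,0],"hand": 0},
    {"linear": [-0.8,-0.8,-3.3],"rot": [-3.3,0,0],"hand": 0},
    {"linear": [-0.8,-0.6,-3.4],"rot": [-3.3,0,0],"hand": 0},
    {"linear": [-0.8,-0.4,-3.4],"rot": [-3.3,0,0],"hand": 0},
    {"linear": [-0.8,-0.2,-3.4],"rot": [-3.3,0,0],"hand": 0},
  ],
)

```text
time: 0.93
position: [462.6, -325.9, 311.6]
tool_rot: [-1.174, 1.571, 2.967]
ft_force: [0.6, -0.5, 0.8]
gripper_width: 0.2
```

```bash
python3 st.py
python3 - <<'E'
from st import st;from plan import *
s,R=st();rows(s["position"],R,[((547,182,320),290,15)])
E
```

```text
0.9333 [ 462.6 -325.9  311.6] F [ 0.64 -0.53  0.75] 0.2
q [ 0.65  0.19 -0.18  1.75  0.04  1.21 -0.11]
[[-0.     0.841 -0.541]
 [ 0.    -0.541 -0.841]
 [-1.    -0.     0.   ]]
az z -122.73 az y -32.73
0
[{"linear":[-0.06,-1.36,-3.15],"rot":[-3.5,0.0,0.0],"hand":0},{"linear":[-0.05,-1.16,-3.23],"rot":[-3.5,0.0,0.0],"hand":0},{"linear":[-0.06,-0.96,-3.3],"rot":[-3.5,0.0,0.0],"hand":0},{"linear":[-0.05,-0.76,-3.34],"rot":[-3.6,0.0,0.0],"hand":0},{"linear":[-0.06,-0.55,-3.39],"rot":[-3.5,0.0,0.0],"hand":0},{"linear":[-0.06,-0.34,-3.42],"rot":[-3.5,0.0,0.0],"hand":0},{"linear":[-0.05,-0.13,-3.43],"rot":[-3.5,-0.0,0.0],"hand":0},{"linear":[-0.06,0.07,-3.43],"rot":[-3.5,-0.0,0.0],"hand":0},{"linear":[-0.05,0.29,-3.42],"rot":[-3.5,-0.0,0.0],"hand":0},{"linear":[-0.06,0.5,-3.4],"rot":[-3.6,-0.0,0.0],"hand":0}]
10
[{"linear":[-0.06,0.7,-3.35],"rot":[-3.5,-0.0,0.0],"hand":0},{"linear":[-0.05,0.92,-3.31],"rot":[-3.5,-0.0,0.0],"hand":0},{"linear":[-0.06,1.11,-3.25],"rot":[-3.5,-0.0,0.0],"hand":0},{"linear":[-0.05,1.31,-3.17],"rot":[-3.5,-0.0,0.0],"hand":0},{"linear":[-0.06,1.5,-3.09],"rot":[-3.5,-0.0,0.0],"hand":0}]
end [547. 182. 320.]
```

Request:
send_rows(
  increments=[
    {"linear": [0,-1.3,-3.1],"rot": [-3.5,0,0],"hand": 0},
    {"linear": [0,-1.2,-3.2],"rot": [-3.5,0,0],"hand": 0},
    {"linear": [-0.1,-1.0,-3.3],"rot": [-3.5,0,0],"hand": 0},
    {"linear": [-0.1,-0.8,-3.3],"rot": [-3.5,0,0],"hand": 0},
    {"linear": [-0.1,-0.5,-3.4],"rot": [-3.5,0,0],"hand": 0},
    {"linear": [-0.1,-0.3,-3.4],"rot": [-3.5,0,0],"hand": 0},
    {"linear": [-0.1,-0.1,-3.4],"rot": [-3.5,0,0],"hand": 0},
    {"linear": [-0.1,0.1,-3.4],"rot": [-3.5,0,0],"hand": 0},
    {"linear": [-0.1,0.3,-3.4],"rot": [-3.5,0,0],"hand": 0},
    {"linear": [-0.1,0.5,-3.4],"rot": [-3.5,0,0],"hand": 0},
  ],
)

```text
time: 1.77
position: [519.8, 10.3, 319.3]
tool_rot: [-0.875, 1.571, -2.406]
ft_force: [1.2, -0.8, 0.2]
gripper_width: -0.0
```

Request:
send_rows(
  increments=[
    {"linear": [0,0.7,-3.3],"rot": [-3.5,0,0],"hand": 0},
    {"linear": [0,0.9,-3.3],"rot": [-3.5,0,0],"hand": 0},
    {"linear": [0,1.1,-3.2],"rot": [-3.5,0,0],"hand": 0},
    {"linear": [0,1.3,-3.1],"rot": [-3.5,0,0],"hand": 0},
    {"linear": [0,0,0],"rot": [0,0,0],"hand": 0},
    {"linear": [0,0,0],"rot": [0,0,0],"hand": 0},
  ],
)

```text
time: 2.27
position: [542.9, 144.2, 318.8]
tool_rot: [-2.411, 1.57, 2.586]
ft_force: [0.5, -0.4, -0.7]
gripper_width: 0.4
```

```bash
python3 st.py
python3 - <<'E'
from rig import ctrl
import cv2,pickle
for n in("side","top"):
    d=ctrl.snapshot(n);pickle.dump(d,open(f"{n}1.pkl","wb"))
    x0,y0=(240,80) if n=="side" else(180,150)
    cv2.imwrite(f"pics/{n}1.png",cv2.resize(d["frame"][y0:y0+200,x0:x0+240],None,fx=3,fy=3,interpolation=cv2.INTER_CUBIC))
E
```

```text
2.2667 [542.9 144.2 318.8] F [ 0.47 -0.36 -0.66] 0.4
q [ 0.14  0.22 -0.6   1.72  0.13  1.24 -0.21]
[[-0.001  0.96   0.281]
 [ 0.001  0.281 -0.96 ]
 [-1.    -0.001 -0.001]]
az z -73.69 az y 16.31
```

View pics/side1.png

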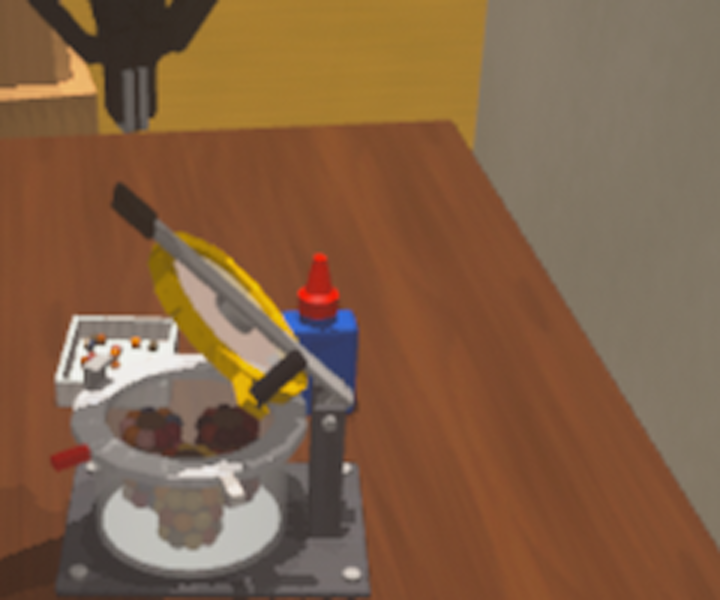

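View pics/top1.png

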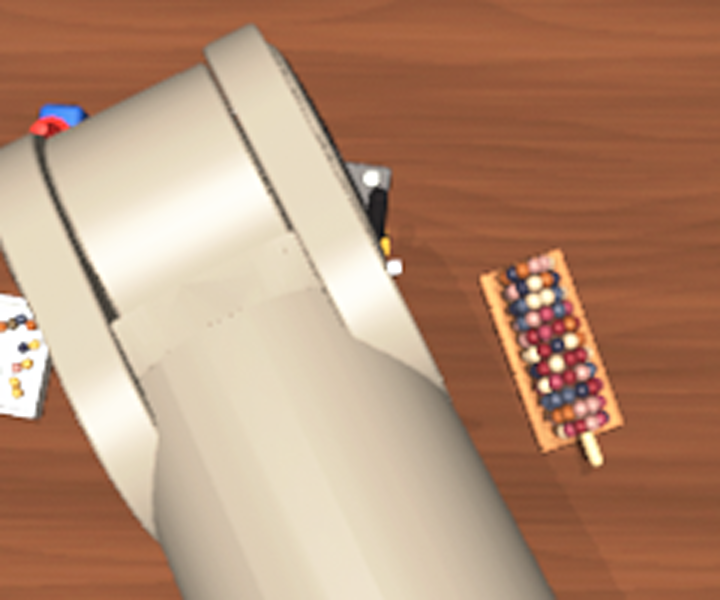

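Run:
```python
from st import st;from plan import *;from h import *
s,R=st();v=np.load("v.npy");print(proj(pickle.load(open("side1.pkl","rb")),[s["position"]]))
w=[((547,182,275),285,4)]
for L in np.linspace(.77,.06,16): w.append((W(v,lidrot([-96,0,123],L))+[0,0,12*np.tan(L)],285,1))
rows(s["position"],R,w)
```

```text
[[283.61084299 122.56765933]]
0
[{"linear":[1.1,0.37,-0.95],"rot":[0.3,0.0,0.0],"hand":0},{"linear":[1.1,0.37,-0.94],"rot":[0.2,0.0,0.0],"hand":0},{"linear":[1.1,0.37,-0.95],"rot":[0.3,0.0,0.0],"hand":0},{"linear":[1.09,0.36,-0.95],"rot":[0.3,0.0,0.0],"hand":0},{"linear":[1.22,-0.04,0.02],"rot":[-0.0,0.0,0.0],"hand":0},{"linear":[0.72,-0.62,-0.26],"rot":[-0.0,0.0,0.0],"hand":0},{"linear":[0.74,-0.6,-0.24],"rot":[-0.0,0.0,0.0],"hand":0},{"linear":[0.76,-0.56,-0.23],"rot":[-0.0,0.0,0.0],"hand":0},{"linear":[0.78,-0.54,-0.22],"rot":[-0.0,0.0,0.0],"hand":0},{"linear":[0.8,-0.51,-0.21],"rot":[-0.0,0.0,0.0],"hand":0}]
10
[{"linear":[0.83,-0.47,-0.19],"rot":[-0.0,0.0,0.0],"hand":0},{"linear":[0.84,-0.44,-0.18],"rot":[-0.0,0.0,0.0],"hand":0},{"linear":[0.87,-0.4,-0.17],"rot":[-0.0,0.0,0.0],"hand":0},{"linear":[0.88,-0.37,-0.15],"rot":[-0.0,0.0,0.0],"hand":0},{"linear":[0.89,-0.34,-0.13],"rot":[-0.0,0.0,0.0],"hand":0},{"linear":[0.91,-0.29,-0.12],"rot":[-0.0,0.0,0.0],"hand":0},{"linear":[0.92,-0.26,-0.11],"rot":[-0.0,0.0,0.0],"hand":0},{"linear":[0.94,-0.22,-0.09],"rot":[-0.0,0.0,0.0],"hand":0},{"linear":[0.94,-0.18,-0.08],"rot":[-0.0,0.0,0.0],"hand":0},{"linear":[0.95,-0.15,-0.06],"rot":[-0.0,0.0,0.0],"hand":0}]
end [482.8 189.8 135.2]
```

Request:
send_rows(
  increments=[
    {"linear": [1.1,0.4,-0.95],"rot": [0,0,0],"hand": 0},
    {"linear": [1.1,0.4,-0.95],"rot": [0,0,0],"hand": 0},
    {"linear": [1.1,0.4,-0.95],"rot": [0,0,0],"hand": 0},
    {"linear": [1.1,0.3,-0.95],"rot": [0,0,0],"hand": 0},
    {"linear": [1.2,0,0],"rot": [0,0,0],"hand": 0},
    {"linear": [0.7,-0.6,-0.25],"rot": [0,0,0],"hand": 0},
    {"linear": [0.75,-0.6,-0.25],"rot": [0,0,0],"hand": 0},
  ],
)

```text
time: 2.95
position: [534.0, 183.1, 248.1]
tool_rot: [-0.662, 1.571, -1.953]
ft_force: [1.6, 1.7, 1.1]
gripper_width: -0.2
```

```bash
python3 st.py
python3 - <<'E'
from rig import ctrl
import cv2,pickle
for n in("side",):
    d=ctrl.snapshot(n);pickle.dump(d,open(f"{n}2.pkl","wb"))
    x0,y0=(240,80) if n=="side" else(180,150)
    cv2.imwrite(f"pics/{n}2.png",cv2.resize(d["frame"][y0:y0+200,x0:x0+240],None,fx=3,fy=3,interpolation=cv2.INTER_CUBIC))
E
```

```text
2.95 [534.  183.1 248.1] F [1.59 1.71 1.1 ] -0.2
q [ 0.06  0.29 -0.61  1.81  0.18  1.1  -0.33]
[[-0.     0.961  0.276]
 [-0.     0.276 -0.961]
 [-1.    -0.     0.   ]]
az z -73.99 az y 16.01
```

View pics/side2.png

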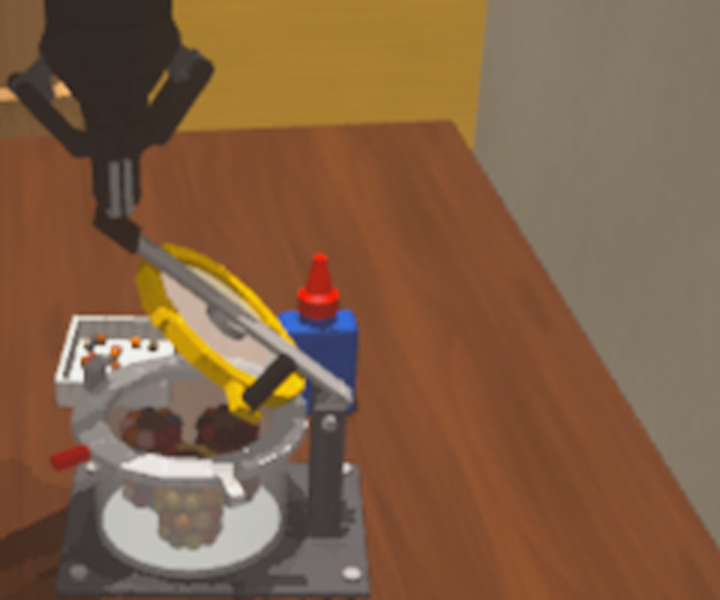

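The fingertip at about (118,215) in the crop rests on the lip, and the lid has already started down. I'll follow the arc.

Request:
send_rows(
  increments=[
    {"linear": [0.75,-0.55,-0.2],"rot": [0,0,0],"hand": 0},
    {"linear": [0.8,-0.55,-0.2],"rot": [0,0,0],"hand": 0},
    {"linear": [0.8,-0.5,-0.2],"rot": [0,0,0],"hand": 0},
    {"linear": [0.85,-0.45,-0.2],"rot": [0,0,0],"hand": 0},
    {"linear": [0.85,-0.45,-0.2],"rot": [0,0,0],"hand": 0},
    {"linear": [0.85,-0.4,-0.15],"rot": [0,0,0],"hand": 0},
    {"linear": [0.9,-0.35,-0.15],"rot": [0,0,0],"hand": 0},
    {"linear": [0.9,-0.35,-0.15],"rot": [0,0,0],"hand": 0},
  ],
)

```text
time: 3.67
position: [495.1, 188.3, 180.9]
tool_rot: [-2.284, 1.571, 2.71]
ft_force: [-0.5, 0.7, 2.0]
gripper_width: 0.4
```

```bash
python3 st.py
```

```text
3.6667 [495.1 188.3 180.9] F [-0.54  0.71  2.02] 0.4
q [ 0.04  0.3  -0.62  1.95  0.21  0.95 -0.4 ]
[[-0.     0.961  0.278]
 [ 0.     0.278 -0.961]
 [-1.    -0.    -0.   ]]
az z -73.89 az y 16.11
```

Request:
send_rows(
  increments=[
    {"linear": [0.9,-0.3,-0.1],"rot": [0,0,0],"hand": 0},
    {"linear": [0.9,-0.3,-0.1],"rot": [0,0,0],"hand": 0},
    {"linear": [0.9,-0.2,-0.1],"rot": [0,0,0],"hand": 0},
    {"linear": [0.9,-0.2,-0.1],"rot": [0,0,0],"hand": 0},
    {"linear": [0.8,-0.1,0],"rot": [0,0,0],"hand": 0},
    {"linear": [0.4,0,0],"rot": [0,0,0],"hand": 0},
    {"linear": [0,0,0],"rot": [0,0,0],"hand": 0},
  ],
)

```text
time: 4.25
position: [483.5, 188.8, 132.8]
tool_rot: [-1.615, 1.569, -2.904]
ft_force: [0.3, -0.2, 0.4]
gripper_width: 0.0
```

```bash
python3 st.py
```

```text
4.25 [483.5 188.8 132.8] F [ 0.29 -0.23  0.36] 0.0
q [ 0.01  0.35 -0.6   2.02  0.26  0.85 -0.45]
[[-0.001  0.961  0.278]
 [-0.     0.278 -0.961]
 [-1.    -0.001 -0.   ]]
az z -73.89 az y 16.11
```

Request:
send_rows(
  increments=[
    {"linear": [0.4,0,0],"rot": [0,0,0],"hand": 0},
    {"linear": [0.3,0,0],"rot": [0,0,0],"hand": 0},
    {"linear": [0.3,0,0],"rot": [0,0,0],"hand": 0},
    {"linear": [0,0,0],"rot": [0,0,0],"hand": 0},
  ],
)

```text
time: 4.58
position: [483.8, 188.9, 123.4]
tool_rot: [-1.668, 1.571, -2.958]
ft_force: [-0.5, 0.5, 0.4]
gripper_width: 0.1
```

Request:
send_rows(
  increments=[
    {"linear": [0.2,0,0],"rot": [0,0,0],"hand": 0},
    {"linear": [0,0,0],"rot": [0,0,0],"hand": 0},
    {"linear": [0,0,0],"rot": [0,0,0],"hand": 0},
  ],
)

```text
time: 4.83
position: [484.0, 189.1, 122.8]
tool_rot: [0.817, 1.57, -0.473]
ft_force: [-5.8, -2.3, 17.3]
gripper_width: 0.4
```

Request:
send_rows(
  increments=[
    {"linear": [-1.0,0,0],"rot": [0,0,0],"hand": 0},
    {"linear": [-3,0,0],"rot": [0,0,0],"hand": 0},
    {"linear": [-3,0,2],"rot": [-7,0,0],"hand": 0},
    {"linear": [0,0,4],"rot": [-7,0,0],"hand": 0},
    {"linear": [0,0,4],"rot": [-7,0,0],"hand": 0},
    {"linear": [0,0,4],"rot": [-7,0,0],"hand": 0},
    {"linear": [0,0,4],"rot": [-7,0,0],"hand": 0},
  ],
)

```text
time: 5.42
position: [571.7, 41.4, 191.2]
tool_rot: [0.03, 1.569, -0.672]
ft_force: [0.8, -0.3, 0.8]
gripper_width: -0.0
```

```bash
python3 st.py
python3 - <<'E'
from rig import ctrl
import cv2,pickle
for n in("side","top"):
    d=ctrl.snapshot(n);pickle.dump(d,open(f"{n}3.pkl","wb"))
    x0,y0=(240,130) if n=="side" else(180,180)
    cv2.imwrite(f"pics/{n}3.png",cv2.resize(d["frame"][y0:y0+150,x0:x0+190],None,fx=4,fy=4,interpolation=cv2.INTER_CUBIC))
E
```

```text
5.4167 [571.7  41.4 191.2] F [ 0.8  -0.34  0.77] -0.0
q [ 0.34  0.37 -0.64  1.85  0.26  1.01  0.45]
[[ 0.001  0.646  0.763]
 [-0.001  0.763 -0.646]
 [-1.     0.     0.002]]
az z -40.23 az y 49.77
```

View pics/side3.png

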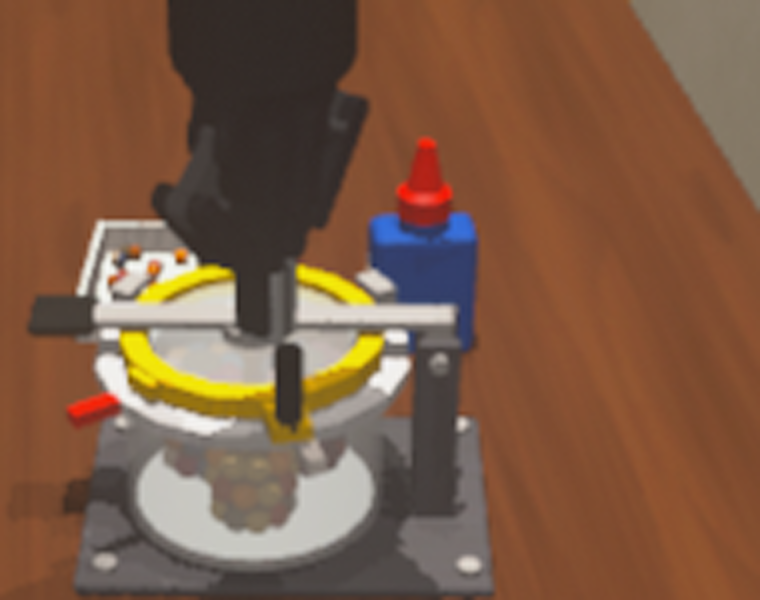

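View pics/top3.png

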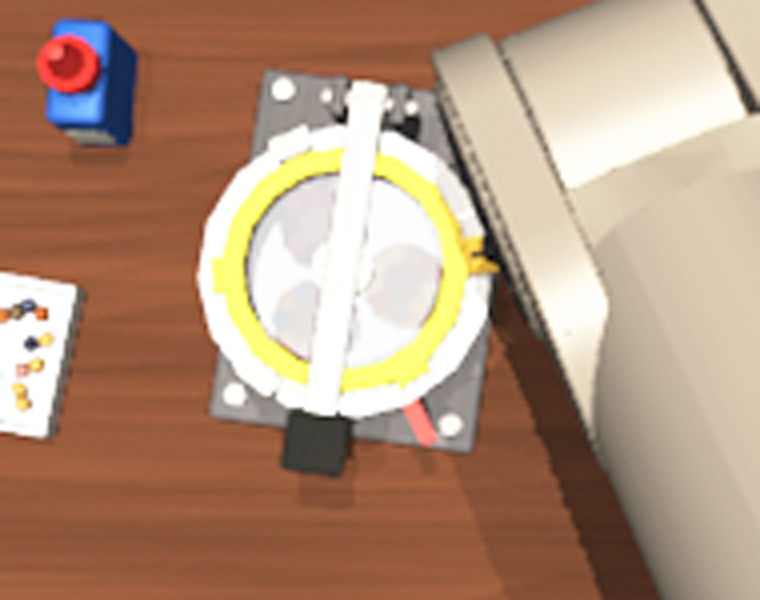

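```bash
cat > push.py <<'E'
from h import *
v=np.load("v.npy")
def tool(c,off,z):
    """TCP with tool -z face pushing, off mm behind post centre along tangent; returns pos, az of tool z"""
    ph=R(109)-c; t=np.array([-np.sin(ph),np.cos(ph),0]); p=post(c,z)-off*t
    az=np.degrees(ph+np.pi/2+v[2])+180
    return W(v,p),az
E
python3 - <<'E'
from push import *;from st import st;from plan import *
d=pickle.load(open("side3.pkl","rb"));u=np.array([289/4+240,346/4+130])-.4
for c in(0,.05,.1,.15,.2):
    print(c,proj(d,[W(v,post(c)),W(v,post(c,112,92))]).round(1).tolist(),u)
s,R_=st()
a,az=tool(.08,31,185);b,_=tool(.08,31,128);print(a,b,az)
p,R2=rows(s["position"],R_,[(a,az,9),(b,az,3)])
E
```

```text
0 [[315.5, 216.9], [316.8, 236.1]] [311.85 216.1 ]
0.05 [[313.3, 217.3], [314.5, 236.5]] [311.85 216.1 ]
0.1 [[311.1, 217.5], [312.1, 236.8]] [311.85 216.1 ]
0.15 [[308.9, 217.8], [309.8, 237.0]] [311.85 216.1 ]
0.2 [[306.7, 217.9], [307.4, 237.2]] [311.85 216.1 ]
[617.93415907  98.37059374 185.        ] [617.93415907  98.37059374 128.        ] 367.1725946310904
0
[{"linear":[0.06,0.83,-0.07],"rot":[-5.3,0.1,0.0],"hand":0},{"linear":[0.05,0.83,-0.0],"rot":[-5.3,-0.0,0.0],"hand":0},{"linear":[0.06,0.83,0.08],"rot":[-5.3,-0.0,0.0],"hand":0},{"linear":[0.06,0.81,0.15],"rot":[-5.3,-0.0,0.0],"hand":0},{"linear":[0.06,0.8,0.24],"rot":[-5.3,-0.0,0.0],"hand":0},{"linear":[0.05,0.78,0.3],"rot":[-5.3,-0.0,-0.0],"hand":0},{"linear":[0.06,0.74,0.37],"rot":[-5.3,-0.0,-0.0],"hand":0},{"linear":[0.06,0.71,0.44],"rot":[-5.3,-0.0,-0.0],"hand":0},{"linear":[0.06,0.66,0.51],"rot":[-5.3,-0.0,-0.0],"hand":0},{"linear":[1.9,-0.0,-0.0],"rot":[-0.0,-0.0,-0.0],"hand":0}]
10
[{"linear":[1.9,-0.0,-0.0],"rot":[-0.0,-0.0,-0.0],"hand":0},{"linear":[1.9,-0.0,-0.0],"rot":[-0.0,-0.0,-0.0],"hand":0}]
end [617.9  98.4 128. ]
```

Request:
send_rows(
  increments=[
    {"linear": [0,0.8,-0.1],"rot": [-5.3,0,0],"hand": 0},
    {"linear": [0,0.8,0],"rot": [-5.3,0,0],"hand": 0},
    {"linear": [0,0.8,0.1],"rot": [-5.3,0,0],"hand": 0},
    {"linear": [0,0.8,0.2],"rot": [-5.3,0,0],"hand": 0},
    {"linear": [0,0.8,0.2],"rot": [-5.3,0,0],"hand": 0},
    {"linear": [0,0.8,0.3],"rot": [-5.3,0,0],"hand": 0},
    {"linear": [0,0.7,0.4],"rot": [-5.3,0,0],"hand": 0},
    {"linear": [0,0.7,0.4],"rot": [-5.3,0,0],"hand": 0},
    {"linear": [0,0.7,0.5],"rot": [-5.3,0,0],"hand": 0},
    {"linear": [0,0,0],"rot": [0,0,0],"hand": 0},
  ],
)

```text
time: 6.35
position: [614.5, 105.3, 190.5]
tool_rot: [1.212, 1.569, 1.342]
ft_force: [-0.3, -0.2, -0.7]
gripper_width: 0.1
```

```bash
python3 st.py
python3 - <<'E'
from rig import ctrl
import cv2,pickle
for n in("side","top"):
    d=ctrl.snapshot(n);pickle.dump(d,open(f"{n}4.pkl","wb"))
    x0,y0=(240,130) if n=="side" else(180,180)
    cv2.imwrite(f"pics/{n}4.png",cv2.resize(d["frame"][y0:y0+150,x0:x0+190],None,fx=4,fy=4,interpolation=cv2.INTER_CUBIC))
E
```

```text
6.35 [614.5 105.3 190.5] F [-0.34 -0.21 -0.74] 0.1
q [ 0.33  0.5  -0.81  1.73  0.4   1.09  1.1 ]
[[ 0.    -0.13   0.992]
 [ 0.001  0.992  0.13 ]
 [-1.     0.001  0.   ]]
az z 7.46 az y 97.46
```

View pics/side4.png

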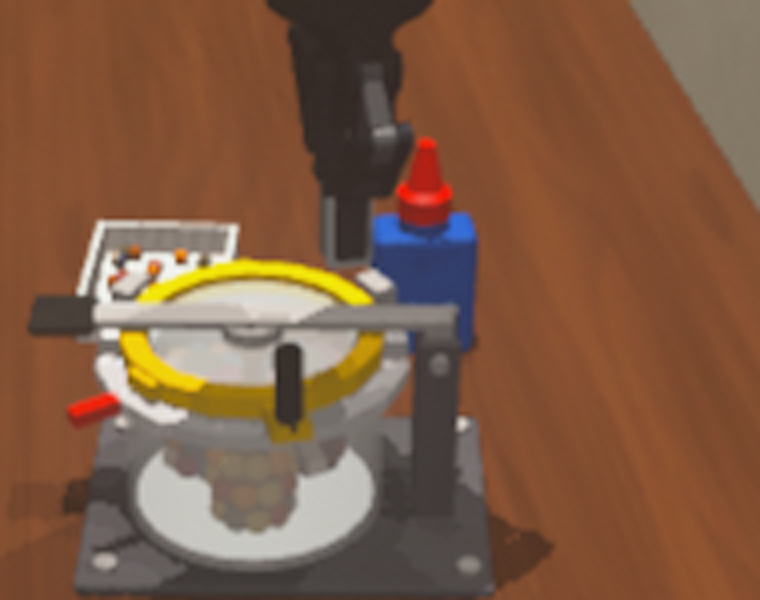

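Run:
```python
from push import *;from st import st;from plan import *
s,R_=st()
b,az=tool(.08,31,128)
w=[(b,az,5)]
b,az=tool(.08,20,128);w.append((b,az,2))
for c in np.linspace(.08,1.1,19)[1:]:
    b,az=tool(c,19,128);w.append((b,az,1))
p,R2=rows(s["position"],R_,w)
```

```text
0
[{"linear":[1.25,-0.12,0.07],"rot":[-0.0,-0.0,-0.0],"hand":0},{"linear":[1.24,-0.12,0.06],"rot":[-0.1,-0.0,-0.0],"hand":0},{"linear":[1.25,-0.12,0.07],"rot":[-0.0,-0.0,-0.0],"hand":0},{"linear":[1.24,-0.12,0.07],"rot":[-0.1,-0.0,-0.0],"hand":0},{"linear":[1.25,-0.12,0.07],"rot":[-0.0,-0.0,-0.0],"hand":0},{"linear":[-0.0,0.0,-0.55],"rot":[-0.0,-0.0,-0.0],"hand":0},{"linear":[-0.0,0.0,-0.55],"rot":[-0.0,-0.0,-0.0],"hand":0},{"linear":[-0.0,-0.09,-0.58],"rot":[3.2,-0.0,-0.0],"hand":0},{"linear":[-0.0,-0.1,-0.48],"rot":[3.3,-0.0,-0.0],"hand":0},{"linear":[-0.0,-0.09,-0.48],"rot":[3.2,-0.0,-0.0],"hand":0}]
10
[{"linear":[-0.0,-0.1,-0.48],"rot":[3.3,-0.0,-0.0],"hand":0},{"linear":[-0.0,-0.09,-0.48],"rot":[3.2,-0.0,-0.0],"hand":0},{"linear":[-0.0,-0.09,-0.48],"rot":[3.3,-0.0,-0.0],"hand":0},{"linear":[-0.0,-0.1,-0.48],"rot":[3.2,-0.0,-0.0],"hand":0},{"linear":[-0.0,-0.09,-0.47],"rot":[3.3,-0.0,-0.0],"hand":0},{"linear":[-0.0,-0.1,-0.48],"rot":[3.2,-0.0,-0.0],"hand":0},{"linear":[-0.0,-0.09,-0.48],"rot":[3.3,-0.0,-0.0],"hand":0},{"linear":[-0.0,-0.1,-0.48],"rot":[3.2,-0.0,-0.0],"hand":0},{"linear":[-0.0,-0.09,-0.48],"rot":[3.2,-0.0,-0.0],"hand":0},{"linear":[-0.0,-0.09,-0.48],"rot":[3.3,-0.0,-0.0],"hand":0}]
20
[{"linear":[-0.0,-0.1,-0.48],"rot":[3.2,-0.0,-0.0],"hand":0},{"linear":[-0.0,-0.09,-0.48],"rot":[3.3,-0.0,-0.0],"hand":0},{"linear":[-0.0,-0.09,-0.47],"rot":[3.2,-0.0,-0.0],"hand":0},{"linear":[-0.0,-0.1,-0.48],"rot":[3.3,-0.0,-0.0],"hand":0},{"linear":[-0.0,-0.09,-0.48],"rot":[3.2,-0.0,-0.0],"hand":0}]
end [523.1 110.5 128. ]
```

Request:
send_rows(
  increments=[
    {"linear": [1.2,-0.12,0.07],"rot": [0,0,0],"hand": 0},
    {"linear": [1.2,-0.12,0.07],"rot": [0,0,0],"hand": 0},
    {"linear": [1.2,-0.12,0.07],"rot": [0,0,0],"hand": 0},
    {"linear": [1.2,-0.12,0.07],"rot": [0,0,0],"hand": 0},
    {"linear": [1.2,-0.12,0.07],"rot": [0,0,0],"hand": 0},
    {"linear": [0,0,0],"rot": [0,0,0],"hand": 0},
  ],
)

```text
time: 6.95
position: [617.0, 97.5, 127.0]
tool_rot: [-3.116, 1.567, -2.992]
ft_force: [-0.4, -0.0, -0.4]
gripper_width: -0.2
```

Request:
send_rows(
  increments=[
    {"linear": [0,0,-0.5],"rot": [0,0,0],"hand": 0},
    {"linear": [0,0,-0.5],"rot": [0,0,0],"hand": 0},
    {"linear": [0,-0.1,-0.5],"rot": [3.2,0,0],"hand": 0},
    {"linear": [0,-0.1,-0.5],"rot": [3.3,0,0],"hand": 0},
    {"linear": [0,-0.1,-0.5],"rot": [3.2,0,0],"hand": 0},
    {"linear": [0,-0.1,-0.5],"rot": [3.3,0,0],"hand": 0},
  ],
)

```text
time: 7.45
position: [588.4, 92.5, 131.2]
tool_rot: [0.242, 1.569, 0.136]
ft_force: [1.4, 0.8, -1.6]
gripper_width: -0.1
```

```bash
python3 st.py
cat > eval.py <<'E'
import sys
from push import *;from st import st
s,R_=st();p=s["position"]
for c in np.arange(0,1.5,.05):
    a,az=tool(c,18,p[2]); 
    t=W([0,0,v[2]],[-np.sin(R(109)-c),np.cos(R(109)-c),0]);
    if abs((p-a)@t)<2.3: print("c~",round(c+(p-a)@t/84,3),"radial err",((p-a)@W([0,0,v[2]],mark(1,R(109)-c,0))).round(1),"az want",round(az-360,1))
from rig import ctrl
n=sys.argv[1]
for k in("side","top"):
    d=ctrl.snapshot(k);pickle.dump(d,open(f"{k}{n}.pkl","wb"))
    x0,y0=(240,130) if k=="side" else(180,180)
    cv2.imwrite(f"pics/{k}{n}.png",cv2.resize(d["frame"][y0:y0+150,x0:x0+190],None,fx=4,fy=4,interpolation=cv2.INTER_CUBIC))
E
python3 eval.py 5
```

```text
7.45 [588.4  92.5 131.2] F [ 1.44  0.78 -1.58] -0.1
q [ 0.3   0.5  -0.73  1.84  0.41  0.95  0.85]
[[ 0.002  0.105  0.994]
 [ 0.     0.994 -0.105]
 [-1.     0.     0.002]]
az z -6.02 az y 83.98
c~ 0.279 radial err -0.1 az want -5.4
```

View pics/side5.png

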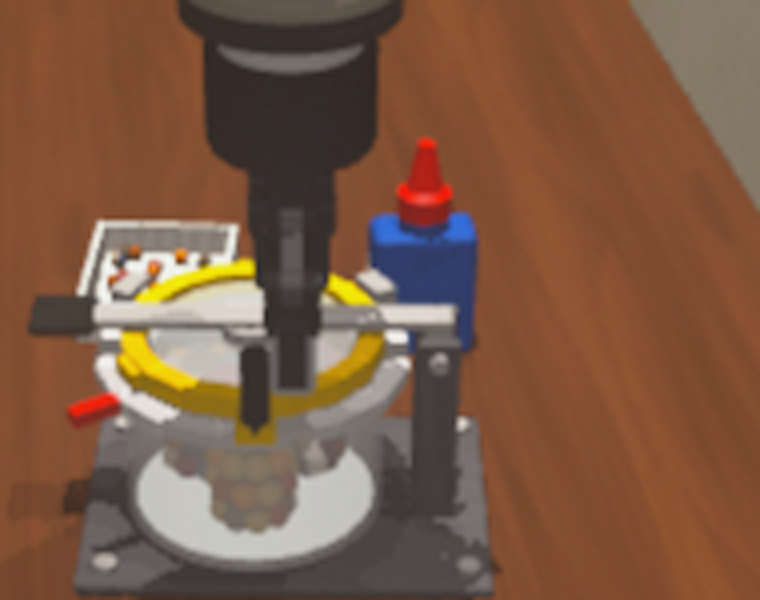

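Request:
send_rows(
  increments=[
    {"linear": [0.1,-0.1,-0.48],"rot": [3.2,0,0],"hand": 0},
    {"linear": [0.1,-0.1,-0.48],"rot": [3.3,0,0],"hand": 0},
    {"linear": [0.1,-0.1,-0.48],"rot": [3.2,0,0],"hand": 0},
    {"linear": [0,-0.1,-0.48],"rot": [3.3,0,0],"hand": 0},
    {"linear": [0,-0.1,-0.48],"rot": [3.2,0,0],"hand": 0},
    {"linear": [0,-0.1,-0.48],"rot": [3.3,0,0],"hand": 0},
    {"linear": [0,-0.1,-0.48],"rot": [3.2,0,0],"hand": 0},
  ],
)

```text
time: 8.13
position: [554.7, 94.7, 127.8]
tool_rot: [0.489, 1.57, -0.011]
ft_force: [1.3, -1.0, -0.4]
gripper_width: 0.2
```

```bash
python3 st.py; python3 eval.py 6
```

```text
8.1333 [554.7  94.7 127.8] F [ 1.3  -0.97 -0.43] 0.2
q [ 0.25  0.44 -0.66  1.92  0.34  0.89  0.49]
[[ 0.001  0.479  0.878]
 [-0.     0.878 -0.479]
 [-1.     0.001  0.001]]
az z -28.6 az y 61.4
c~ 0.675 radial err 0.6 az want -25.5
c~ 0.674 radial err -0.3 az want -28.4
```

View pics/side6.png

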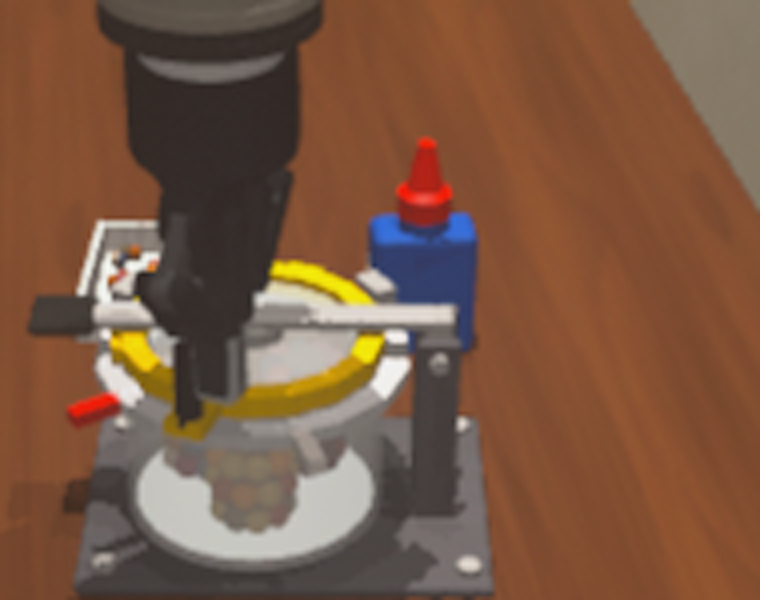

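Request:
send_rows(
  increments=[
    {"linear": [0,-0.1,-0.48],"rot": [3.2,0,0],"hand": 0},
    {"linear": [0,-0.1,-0.48],"rot": [3.3,0,0],"hand": 0},
    {"linear": [0,-0.1,-0.48],"rot": [3.2,0,0],"hand": 0},
    {"linear": [0,-0.1,-0.48],"rot": [3.3,0,0],"hand": 0},
    {"linear": [0,-0.1,-0.48],"rot": [3.2,0,0],"hand": 0},
    {"linear": [0,-0.1,-0.48],"rot": [3.3,0,0],"hand": 0},
    {"linear": [0,-0.1,-0.48],"rot": [3.2,0,0],"hand": 0},
    {"linear": [0,-0.1,-0.48],"rot": [3.2,0,0],"hand": 0},
    {"linear": [0,0,0],"rot": [0,0,0],"hand": 0},
    {"linear": [0,0,0],"rot": [0,0,0],"hand": 0},
  ],
)

```text
time: 9.07
position: [520.4, 113.2, 127.5]
tool_rot: [1.064, 1.57, 0.118]
ft_force: [-0.0, -0.5, 0.3]
gripper_width: -0.1
```

```bash
python3 st.py; python3 eval.py 7
python3 - <<'E'
from push import *
d=pickle.load(open("side7.pkl","rb"))
for c in(1.1,1.15,1.2,1.25,1.3,1.35): print(c,((proj(d,[W(v,post(c)),W(v,post(c,112,92))])-[240,130]+.4)*4).round(1).tolist())
E
```

```text
9.0667 [520.4 113.2 127.5] F [-0.03 -0.52  0.26] -0.1
q [ 0.15  0.37 -0.58  1.99  0.27  0.85  0.04]
[[ 0.     0.811  0.585]
 [ 0.     0.585 -0.811]
 [-1.     0.     0.   ]]
az z -54.2 az y 35.8
c~ 1.133 radial err -0.5 az want -54.1
1.1 [[124.0, 327.3], [115.5, 400.8]]
1.15 [[118.4, 324.0], [109.5, 397.1]]
1.2 [[113.1, 320.6], [103.9, 393.3]]
1.25 [[108.3, 317.1], [98.7, 389.3]]
1.3 [[103.8, 313.5], [93.9, 385.1]]
1.35 [[99.7, 309.8], [89.5, 380.9]]
```

View pics/side7.png

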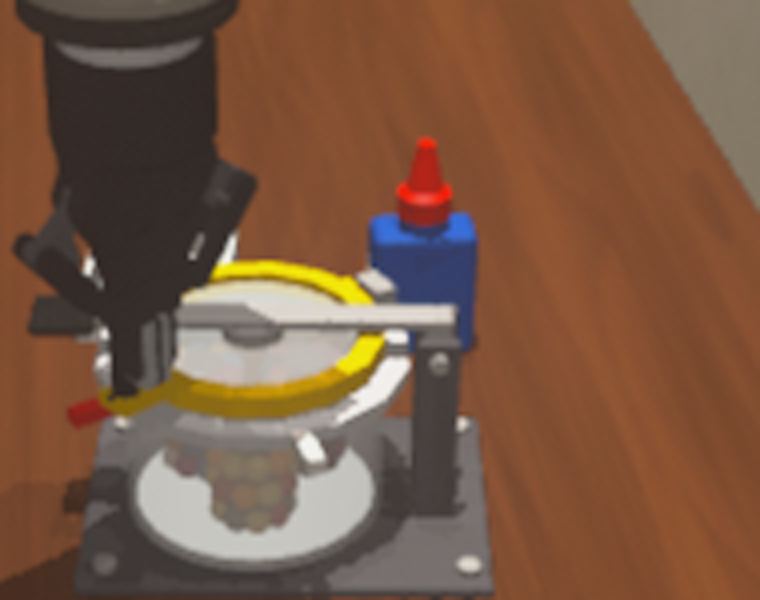

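View pics/top7.png

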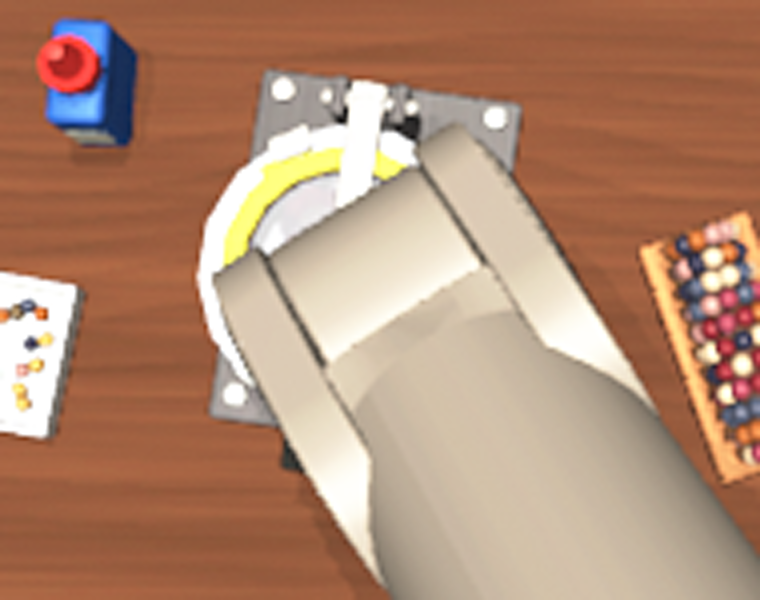

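Request:
send_rows(
  increments=[
    {"linear": [0,-0.1,-0.45],"rot": [3,0,0],"hand": 0},
    {"linear": [0,-0.1,-0.45],"rot": [3,0,0],"hand": 0},
    {"linear": [0,-0.1,-0.45],"rot": [3,0,0],"hand": 0},
    {"linear": [0,0,0],"rot": [0,0,0],"hand": 0},
    {"linear": [0,0,0],"rot": [0,0,0],"hand": 0},
    {"linear": [0,0,0],"rot": [0,0,0],"hand": 0},
  ],
)

```text
time: 9.67
position: [510.6, 122.6, 127.2]
tool_rot: [2.671, 1.571, 1.566]
ft_force: [0.2, 0.3, -0.4]
gripper_width: 0.2
```

```bash
python3 st.py; python3 eval.py 8
```

```text
9.6667 [510.6 122.6 127.2] F [ 0.17  0.29 -0.42] 0.2
q [ 0.11  0.36 -0.56  2.01  0.25  0.84 -0.12]
[[ 0.     0.893  0.449]
 [ 0.     0.449 -0.893]
 [-1.     0.    -0.   ]]
az z -63.31 az y 26.69
c~ 1.291 radial err 0.0 az want -62.7
```

View pics/side8.png

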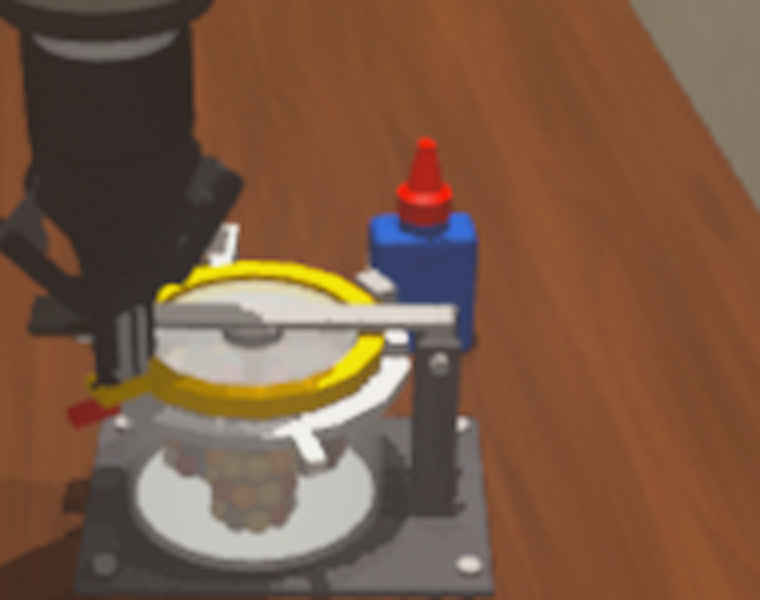

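Step 8 looks right: the tab is above the red mark at about (100,395). I'll back off along the tool's +z, lift clear and look.

Request:
send_rows(
  increments=[
    {"linear": [0,0,0.5],"rot": [0,0,0],"hand": 0},
    {"linear": [0,0,0.7],"rot": [0,0,0],"hand": 0},
    {"linear": [-2,0,0],"rot": [0,0,0],"hand": 0},
    {"linear": [-3.5,0,0],"rot": [0,0,0],"hand": 0},
    {"linear": [-3.5,0,0],"rot": [0,0,0],"hand": 0},
    {"linear": [-2,0,3.5],"rot": [0,0,0],"hand": 0},
    {"linear": [0,0,4],"rot": [0,0,0],"hand": 0},
    {"linear": [0,0,4],"rot": [0,0,0],"hand": 0},
    {"linear": [0,0,4],"rot": [0,0,0],"hand": 0},
    {"linear": [0,0,4],"rot": [0,0,0],"hand": 0},
  ],
)

```text
time: 10.6
position: [603.5, -65.5, 237.5]
tool_rot: [0.325, 1.57, -0.783]
ft_force: [0.1, 1.3, 0.2]
gripper_width: -0.1
```

Request:
send_rows(
  increments=[
    {"linear": [0,0,4],"rot": [0,0,0],"hand": 0},
    {"linear": [0,0,4],"rot": [0,0,0],"hand": 0},
    {"linear": [0,0,3],"rot": [0,0,0],"hand": 0},
    {"linear": [0,0,0],"rot": [0,0,0],"hand": 0},
    {"linear": [0,0,0],"rot": [0,0,0],"hand": 0},
  ],
)

```text
time: 11.02
position: [651.9, -163.8, 236.3]
tool_rot: [-2.147, 1.57, 3.025]
ft_force: [-0.9, 0.4, -0.3]
gripper_width: -0.3
```

```bash
python3 st.py; python3 eval.py 9;  python3 - <<'E'
from push import *
for n,o in(("side",(240,130)),("top",(180,180))):
  d=pickle.load(open(n+"9.pkl","rb"))
  for c in(1.1,1.2,1.3,1.4): print(n,c,((proj(d,[W(v,post(c)),W(v,post(c,112,92)),W(v,[-96,0,123])])-o+.4)*4).round(1).tolist())
E
```

```text
11.0167 [ 651.9 -163.8  236.3] F [-0.86  0.43 -0.28] -0.3
q [ 0.46  0.45 -0.43  1.58  0.2   1.15  0.45]
[[-0.001  0.896  0.444]
 [ 0.     0.444 -0.896]
 [-1.    -0.001 -0.001]]
az z -63.65 az y 26.35
side 1.1 [[124.0, 327.3], [115.5, 400.8], [62.7, 311.5]]
side 1.2 [[113.1, 320.6], [103.9, 393.3], [62.7, 311.5]]
side 1.3 [[103.8, 313.5], [93.9, 385.1], [62.7, 311.5]]
side 1.4 [[96.1, 305.9], [85.6, 376.6], [62.7, 311.5]]
top 1.1 [[432.7, 389.7], [446.0, 404.2], [314.5, 445.7]]
top 1.2 [[419.6, 398.9], [432.1, 413.9], [314.5, 445.7]]
top 1.3 [[405.6, 406.8], [417.4, 422.3], [314.5, 445.7]]
top 1.4 [[390.9, 413.3], [401.8, 429.1], [314.5, 445.7]]
```

View pics/side9.png

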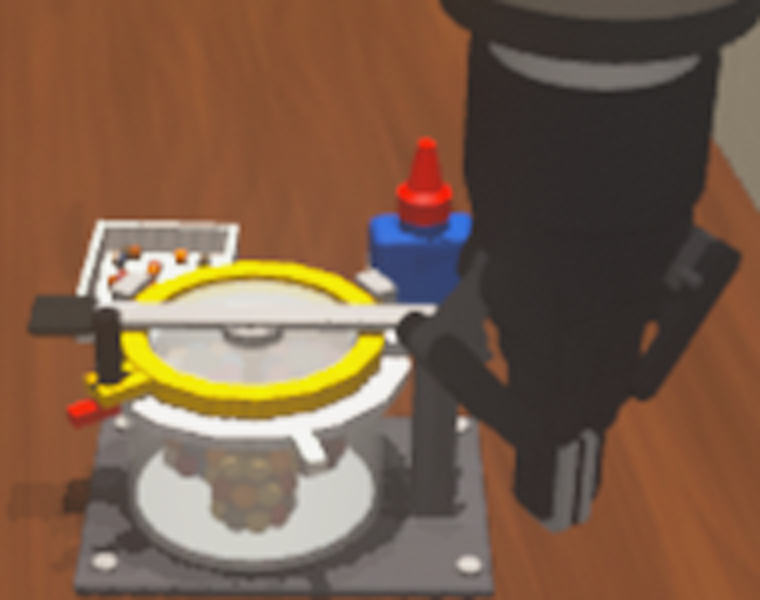

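View pics/top9.png

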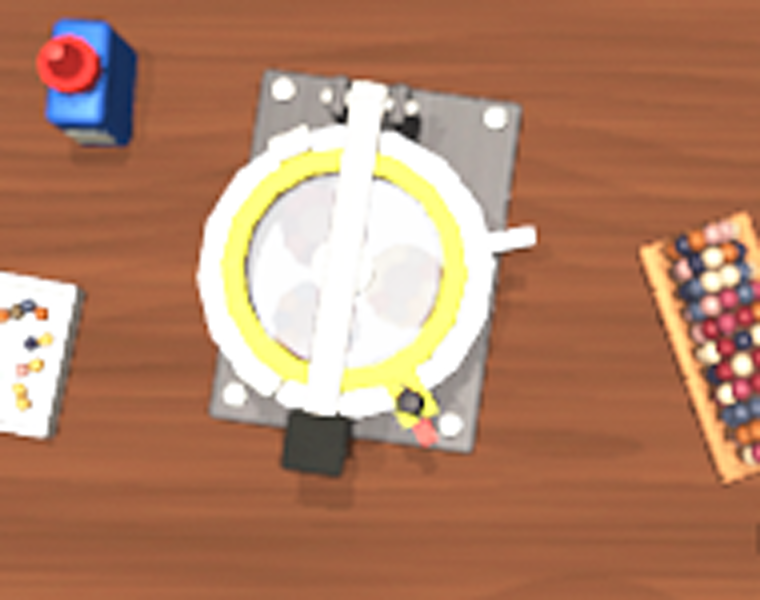

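```bash
python3 -c "
from rig import ctrl
print(ctrl.sign_off())"
```

```text
the job is handed in; nothing more can be done
None
```

I shut the lid and turned the collar to the red lock mark, then handed the job in at about 11 s of robot time. No verdict is reported, so the checks below are my own.

- **Lid:** I pushed the thumb lip down with the shut fingers until it met the hard stop. The fingertips were at 122.8 mm, and the force jumped to about 17 N. After that the bar looked level and did not move again.
- **Collar:** I pushed the post round from about 0.08 rad. The last top picture puts it at about 1.26 rad and the side picture at about 1.27, with the tab in line with the red mark. The arm position at the end of the push implied 1.29. All three are inside 1.18 to 1.42.
- **Rest of the scene:** The gripper is well clear of everything at about 236 mm height, reading only noise-level force. The bottle and tray look unmoved; the last top picture shows only part of the cob stand, which also looks unmoved.
- **One disagreement:** In the side view the lip shows about 2 pixels higher than my model predicts, roughly 3 to 4 mm. About 1 pixel of that was already there in the first fit. I took it as a calibration error because the hard-stop contact and the stated 123 mm lip height agree.

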